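# Line up the dosing cups by height for the opening shift

## Task

Set the bar up for the morning: line up the four cups by height on the cork mats along the rail, one cup centred on each mat, the shortest next to the white pourer and rising to the tallest next to the black tamping stand. Set each cup down gently and upright, let go of it, and leave the pourer and the tamping stand where they are.

Things in the scene. Friction and masses are not known exactly. Their poses are not given: they have to be found in the camera images.
- cup_steel: brushed steel dosing cup, the shortest: straight round open cup 46 mm high, 54 mm outer diameter, walls 3 to 4 mm, no handle, loose, standing upright on the counter at the start. Origin: centre of its underside; z up to the mouth.
- cup_black: black plastic cup, second shortest: straight round open cup 60 mm high, 54 mm outer diameter, walls 3 to 4 mm, no handle, loose, standing upright on the counter at the start. Origin: centre of its underside; z up to the mouth.
- cup_glass: smoke-tinted brown glass cup, second tallest: straight round open cup 74 mm high, 54 mm outer diameter, walls 3 to 4 mm, no handle, loose, standing upright on the counter at the start. Origin: centre of its underside; z up to the mouth.
- cup_blue: blue ceramic cup, the tallest: straight round open cup 88 mm high, 54 mm outer diameter, walls 3 to 4 mm, no handle, loose, standing upright on the counter at the start. Origin: centre of its underside; z up to the mouth.
- mat_1: round cork mat, 70 mm diameter, 4 mm thick, fixed, one of four alike in a straight row of 90 mm pitch on a dark wooden board (100 x 370 mm, 8 mm thick, fixed); number 1 counting from the row's right-hand end seen from the robot (-y side). Origin: centre of its top face, 12 mm above the counter; its y axis runs along the row towards mat_4, x away from the robot. A fixed steel rail, top 34 mm above the counter, runs along the board's far side 72 mm from the mats' centres.
- mat_2: round cork mat, 70 mm diameter, 4 mm thick, fixed, one of four alike in a straight row of 90 mm pitch on a dark wooden board (100 x 370 mm, 8 mm thick, fixed); number 2 counting from the row's right-hand end seen from the robot (-y side). Origin: centre of its top face, 12 mm above the counter; its y axis runs along the row towards mat_4, x away from the robot. A fixed steel rail, top 34 mm above the counter, runs along the board's far side 72 mm from the mats' centres.
- mat_3: round cork mat, 70 mm diameter, 4 mm thick, fixed, one of four alike in a straight row of 90 mm pitch on a dark wooden board (100 x 370 mm, 8 mm thick, fixed); number 3 counting from the row's right-hand end seen from the robot (-y side). Origin: centre of its top face, 12 mm above the counter; its y axis runs along the row towards mat_4, x away from the robot. A fixed steel rail, top 34 mm above the counter, runs along the board's far side 72 mm from the mats' centres.
- mat_4: round cork mat, 70 mm diameter, 4 mm thick, fixed, one of four alike in a straight row of 90 mm pitch on a dark wooden board (100 x 370 mm, 8 mm thick, fixed); number 4 counting from the row's right-hand end seen from the robot (-y side). Origin: centre of its top face, 12 mm above the counter; its y axis runs along the row towards mat_4, x away from the robot. A fixed steel rail, top 34 mm above the counter, runs along the board's far side 72 mm from the mats' centres.
- pourer: white ceramic pourer, loose, standing on the counter 115 mm beyond the mat at one end of the row (which end varies): round body up to 76 mm diameter, 90 mm high, a handle reaching 67 mm to its +x and a spout reaching 57 mm to its -x. Origin: centre of its underside. Not to be moved.
- tamp_stand: black plastic tamping stand, 80 x 80 x 22 mm, with a steel and black tamper fixed upright on it, 90 mm high in all; loose, on the counter 115 mm beyond the mat at the other end of the row. Origin: centre of its underside. Not to be moved.
Things that resemble listed ones, but are neither listed nor needed, are in the scene too. What is shaped like the cup_black but purple or red is not meant.

How it is judged:
By the outcome, as a careful person would: the job done as asked, in the order asked, and still so for the second after the job is handed in, with the robot touching nothing.
It also fails if it takes over 96 s, if anything falls off the work surface, if the arm or the gripper's body presses on something with over 40 N, if the wrist force passes 120 N, or if a joint passes its speed limit or range.

## Robot

A 7-joint arm with a two-finger parallel gripper is mounted at the origin on the work surface. World frame = base frame: x ahead of the robot, y to its left, z up, the work surface at z = 0. Lengths are in m, angles in rad, forces in N, time in s.
With the tool pointing down it reaches from about 0.425 to 0.925 m from the base axis. Payload 6.8 kg.
Tool frame: the origin (TCP) lies at the very end of the fingers, on their centre line; the grasp point (between the pads) lies 19 mm behind it; z points along the fingers, y is the line along which they close (so a half turn about z gives the same grasp; the last joint's range is limited). The gripper opens to 85 mm and grips with 20 to 120 N. Pads are 22 mm wide; open, the fingers measure 114 mm over their backs; the gripper's body (76 mm by 85 mm) begins 54 mm behind the grasp point. The pads swing forward as they close: fully open they stand 13 mm farther back than shut.
Start: joints at [1.036, 0.477, 0.022, 1.555, -0.011, 1.109, -0.083], TCP at [0.279, -0.614, 0.231] pointing down, gripper open.
Joint ranges: [-2.96, 2.96], [-0.34, 2.1], [-1.41, 1.46], [0.24, 2.44], [-1.37, 4.51], [0.17, 1.92], [-2.96, 2.96]. Speed limits (rad/s): [2.39, 2.39, 3.14, 3.14, 3.14, 3.14, 3.14].

## Interface

Orientations are given as a rotation vector (axis times angle).
In Python, from bench import r gives the robot as it stands.
- The arm moves only by the tool play_rows, never from a script. Its argument "targets" is text: rows parted by semicolons, each of 5 numbers parted by spaces: the closure, from -1 (fully open) to 1 (shut), then the shift along the tool's x, y, z in m, then the turn about the tool's z in rad. In form: gripper dx dy dz spin; .... A call has 1 to 8 rows; each row is the pose to reach, as a shift and turn from the pose commanded when the call began, along the tool's axes at that moment; what a row does not reach only later rows make up. A row lasts 1/12 s, in which the tool goes at most 41.7 mm and 7.16 degrees, less where a joint would pass 70% of its speed; a pose out of reach is approached as far as the arm can. A call with a gripper value outside its range is refused whole. The fingers move at their own pace and stop on an object; "squeeze" is the grip in N (left out, the last holds). Time passes only in rows, so rows that repeat a pose let the fingers close. It gives the time, the measured TCP pose, the force, the opening and the grip force at its end, in the units of the state.
- r.get_obs(): the state, without advancing time (a new reading comes with each control period).
- r.grab_frame(name): name is "side" or "top" or "wrist"; returns the picture (480x640x3 uint8, red, green, blue); there is no depth.
- r.camera_info(name): a dict with "fov_y" (degrees; the focal length in pixels is half the picture's height over the tangent of half this angle, whatever the lens; pixels are square), "cx", "cy" (the principal point, pixels), "position" and "rotation" of the camera in the world. Camera axes: x right, y down, z forward; pixel columns grow to the right and rows downward; lengths in m; the calibration is good to about 2 mm. A picture is of the moment at which its call begins: read the wrist's pose just before it. camera_info takes no time and is no camera call; for the wrist camera it gives the pose at the moment of the call.
- r.hand_in(): hands the job in; it is judged then, once.
The state is a dict: "clock": time; "joints": joint angles; "qvel": joint speeds; "tau": joint torques, N m; "tcp_pos": TCP position; "orientation": TCP orientation; "contact_force": force on the tool from outside, world axes, zero at the start; "moment": the same for the moment, N m; "grip_width": finger opening in m; "gripper_force": force on a finger pad.
Only numpy, scipy, OpenCV 4.12 (cv2) and the standard library are available. Lean on these libraries where they do the work, as an engineer would, in place of code of your own. Each camera call takes 0.05 s, during which the arm holds its last target. There are 200 camera calls.

## Working session

There is one attempt and no reset: what is moved stays moved. The work goes in short steps, Python scripts to look and compute and a tool call to move; the robot and the scene stay as the last step left them, time stands still between calls to the robot, and variables do not carry over. Pictures are saved under pics/ and viewed, at most 14 in all, crops included, and the job is handed in when it is done.

Besides the shell and the picture viewer there is one more tool, called after "Call:" as name(argument=value, ...) on one line, values as JSON. play_rows: Moves the arm, as the interface text tells. Its arguments: {"type":"object","properties":{"targets":{"type":"string"},"squeeze":{"type":"number"}},"required":["targets"]}

```bash
ls; mkdir -p pics
python3 - <<'E'
from bench import r
import cv2
o=r.get_obs();print(o)
for n in("top","side"):
    print(n,r.camera_info(n)); cv2.imwrite(f"pics/{n}0.png",r.grab_frame(n)[:,:,::-1])
print(r.camera_info("wrist"))
E
```

```text
pics
{'clock': 0.0, 'joints': array([ 1.03590542,  0.47780148,  0.02230668,  1.55645235, -0.01149215,
        1.1092846 , -0.08309583]), 'qvel': array([ 1.54931085e-03, -1.20484615e-03, -7.24422343e-04, -4.30045110e-04,
       -1.97327474e-06,  9.82755882e-04,  4.14516731e-04]), 'tau': array([-3.61119428e-04, -5.96455228e+01,  1.60731878e+00, -2.81200022e+01,
        1.23968444e-02,  9.41581005e-03,  5.63356218e-05]), 'tcp_pos': array([ 0.27917676, -0.6139138 ,  0.23032377]), 'orientation': array([-3.06860780e+00, -6.65045349e-01,  7.98010384e-04]), 'contact_force': array([0.15680464, 0.13540065, 0.47142681]), 'moment': array([-0.00100886, -0.00465423,  0.05969917]), 'gripper_force': 0.0, 'grip_width': 0.08591830543635055}
top {'fov_y': 52.06474378084183, 'cx': 323.0916504793294, 'cy': 233.8945340518194, 'position': array([ 0.39798995, -0.03176877,  1.0136786 ]), 'rotation': array([-2.1534224 ,  2.17675416, -0.08254093])}
side {'fov_y': 50.32451992606604, 'cx': 311.6134407212482, 'cy': 233.45997596297104, 'position': array([0.09103928, 0.55564617, 0.84913287]), 'rotation': array([-0.82091345,  2.63869843, -0.96687975])}
{'fov_y': 70.97397413911136, 'cx': 324.0684700572887, 'cy': 236.43997936626386, 'position': array([ 0.34742456, -0.58243181,  0.37340699]), 'rotation': array([ 2.42594455, -1.56232445, -0.23500792])}
```

View pics/top0.png

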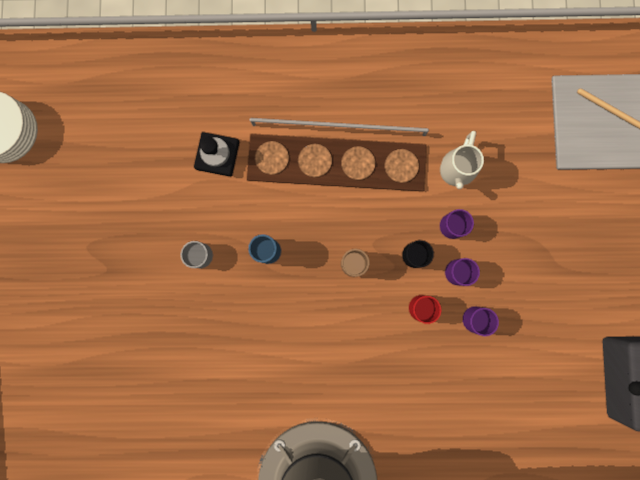

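View pics/side0.png

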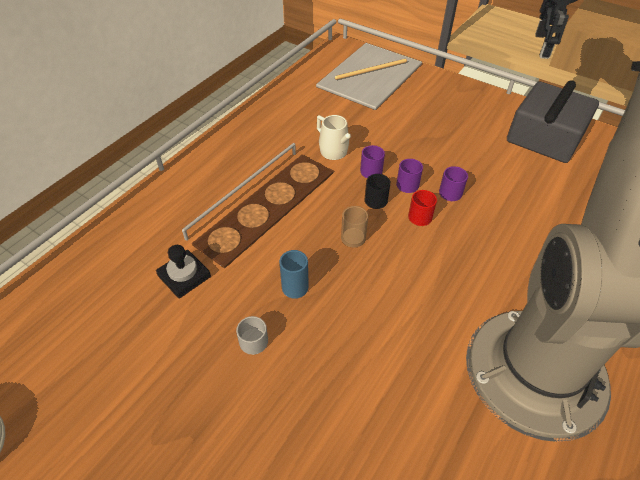

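Top view: the cups are steel (196,255), blue (264,250), glass (355,263) and black (418,254). Possible mix-ups are purple (456,224), (462,272), (480,321) and red (424,309). Mats 4 to 1 run (272,157) to (402,165). The pourer is by mat_1 and the tamping stand by mat_4, so steel goes to mat_1, black to 2, glass to 3 and blue to 4.

```bash
cat > h.py <<'E'
import numpy as np, cv2
from scipy.spatial.transform import Rotation as R
def cam(ci):
    f=240/np.tan(np.radians(ci["fov_y"])/2)
    return f,np.array([ci["cx"],ci["cy"]]),np.array(ci["position"]),R.from_rotvec(ci["rotation"]).as_matrix()
def back(c,uv,z):
    f,pp,p,M=c; d=M@np.r_[(np.array(uv)-pp)/f,1]; return p+d*(z-p[2])/d[2]
def proj(c,P):
    f,pp,p,M=c; q=(np.atleast_2d(P)-p)@M; return q[:,:2]/q[:,2:]*f+pp
def circ(x,y,z,rad=.027,n=48):
    t=np.linspace(0,2*np.pi,n); return np.c_[x+rad*np.cos(t),y+rad*np.sin(t),0*t+z]
H=dict(steel=.046,black=.060,glass=.074,blue=.088)
E
cat > a.py <<'E'
from h import *; from bench import r
px=dict(steel=(196,255),black=(418,254),glass=(355,263),blue=(264,250),purpA=(456,224),purpB=(462,272),purpC=(480,321),red=(424,309))
T=cam(r.camera_info("top"));S=cam(r.camera_info("side"))
it=cv2.imread("pics/top0.png");is_=cv2.imread("pics/side0.png")
pos={k:back(T,v,H.get(k,.06)*.8)[:2] for k,v in px.items()}
mats=[(402,165),(358,163),(315,160),(272,157)]
m=np.array([back(T,v,.012)[:2] for v in mats]);print(m)
for k,v in pos.items():print(k,v.round(4),np.hypot(*v).round(3))
print('pitch',np.linalg.norm(np.diff(m,axis=0),axis=1))
ims=[]
for I,c,(x0,y0,w,h),s in((it,T,(180,120,320,220),5),(is_,S,(150,120,330,240),5)):
    J=cv2.resize(I,None,fx=s,fy=s,interpolation=cv2.INTER_CUBIC)
    def dr(P,col): cv2.polylines(J,[np.int32((proj(c,P)+.5)*s)],True,col,1)
    for k,v in pos.items():
        dr(circ(*v,H.get(k,.06)),(0,255,0));dr(circ(*v,0),(0,255,255))
    for v in m: dr(circ(*v,.012,.035),(255,255,0))
    ims.append(cv2.resize(J[y0*s:(y0+h)*s,x0*s:(x0+w)*s],(800,int(800*h/w)),interpolation=cv2.INTER_AREA))
for i,J in enumerate(ims): cv2.imwrite(f"pics/ov{i}.png",J)
E
python3 a.py
```

```text
[[ 6.33430261e-01 -1.79450772e-01]
 [ 6.38940046e-01 -8.85932617e-02]
 [ 6.46558613e-01  5.35903783e-04]
 [ 6.54210470e-01  9.00545223e-02]]
steel [0.4504 0.2393] 0.51
black [ 0.447 -0.201] 0.49
glass [ 0.4303 -0.0768] 0.437
blue [0.4568 0.0984] 0.467
purpA [ 0.5053 -0.2772] 0.576
purpB [ 0.411  -0.2855] 0.5
purpC [ 0.3163 -0.3167] 0.448
red [ 0.3402 -0.2096] 0.4
pitch [0.09102442 0.08945418 0.08984506]
```

View pics/ov0.png

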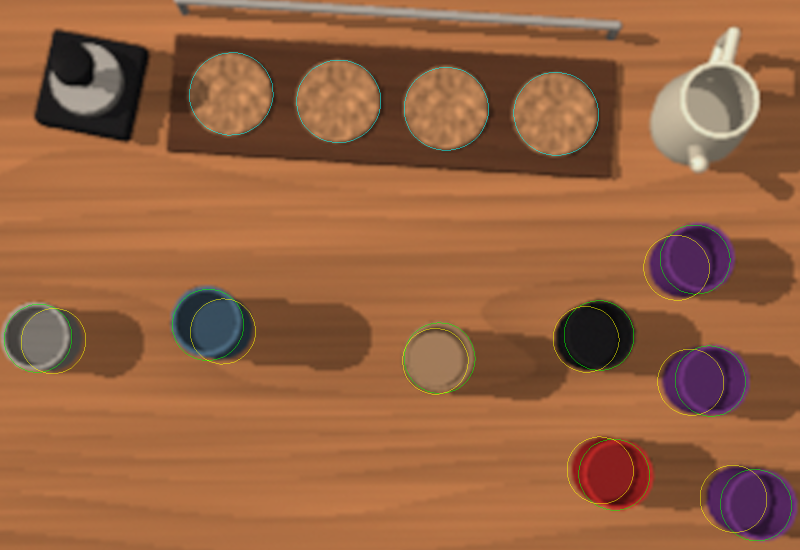

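View pics/ov1.png

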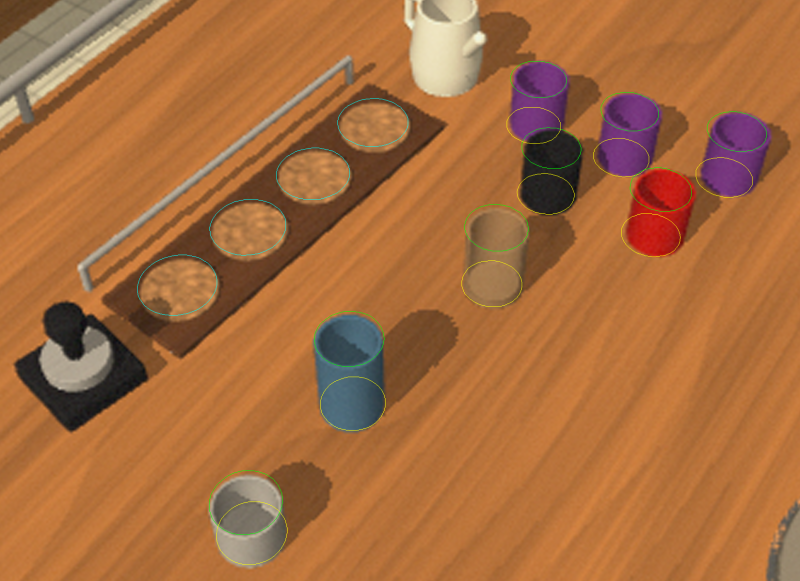

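The mats fit in both views. Next I refine the cup centres by edge fitting over both cameras and compute the first shift.

```bash
cat >> h.py <<'E'
from scipy.optimize import minimize
def refine(imgs,cams,xy,h,z0=0,span=.012):
    G=[]
    for I in imgs:
        L=cv2.GaussianBlur(cv2.cvtColor(I,cv2.COLOR_BGR2LAB).astype(np.float32),(0,0),1.2)
        G.append(np.sqrt(sum(cv2.Sobel(L[:,:,k],cv2.CV_32F,*d)**2 for k in range(3) for d in((1,0),(0,1)))))
    def sc(v,use):
        s=0
        for i in use:
            hull=cv2.convexHull(np.float32(np.r_[proj(cams[i],circ(*v,z0)),proj(cams[i],circ(*v,z0+h))]))[:,0]
            d=np.r_[hull,hull[:1]];l=np.r_[0,np.cumsum(np.linalg.norm(np.diff(d,axis=0),axis=1))]
            t=np.linspace(0,l[-1],150);u=np.interp(t,l,d[:,0]);w=np.interp(t,l,d[:,1])
            s+=np.minimum(cv2.remap(G[i],np.float32(u)[None],np.float32(w)[None],cv2.INTER_LINEAR),150).mean()
        return s
    def best(use):
        g=np.arange(-span,span+1e-9,.001)
        return max(((sc((xy[0]+a,xy[1]+b),use),xy[0]+a,xy[1]+b) for a in g for b in g))
    return [np.round(best(u),4) for u in [[i] for i in range(len(imgs))]+[list(range(len(imgs)))]]
def go(o,x,y,z,tx_deg,p=None):
    """shift in tool axes & spin to reach TCP x,y,z with tool x at world angle tx_deg"""
    M=R.from_rotvec(o["orientation"]).as_matrix(); d=M.T@(np.array([x,y,z])-o["tcp_pos"])
    a=np.degrees(np.arctan2(M[1,0],M[0,0])); s=(tx_deg-a+180)%360-180
    print("yaw",a.round(2),"tilt",M[2,2].round(5),"shift",d.round(4),"spin",np.radians(-s).round(4))
E
cat >> a.py <<'E'
print()
for k in H:
    print(k,*refine([it,is_],[T,S],pos[k],H[k]))
o=r.get_obs();go(o,.447,-.201,.2,85.6)
E
python3 a.py | sed -n '/^$/,$p'
```

```text
steel [96.7011  0.4514  0.2393] [101.6125   0.4484   0.2413] [186.4555   0.4494   0.2413]
black [149.985   0.449  -0.202] [146.3234   0.444   -0.201 ] [ 2.871002e+02  4.460000e-01 -2.020000e-01]
glass [54.4356  0.4293 -0.0758] [51.4175  0.4263 -0.0748] [ 1.033092e+02  4.283000e-01 -7.580000e-02]
blue [1.354474e+02 4.598000e-01 9.940000e-02] [1.326372e+02 4.558000e-01 1.004000e-01] [2.522854e+02 4.578000e-01 9.940000e-02]
yaw 24.46 tilt -1.0 shift [ 0.3237 -0.3064  0.0309] spin -1.0672
```

Call:
play_rows(targets="-1 0.04 -0.038 0 -0.12; -1 0.08 -0.076 0 -0.24; -1 0.107 -0.102 0 -0.36; -1 0.135 -0.128 0 -0.48; -1 0.162 -0.153 0 -0.6; -1 0.189 -0.179 0 -0.72; -1 0.216 -0.204 0 -0.84; -1 0.243 -0.23 0 -0.96")

```text
clock: 0.77
tcp_pos: [0.4051, -0.3037, 0.2312]
orientation: [-2.41, -2.015, 0.0]
contact_force: [-0.3, 0.4, 1.4]
grip_width: 0.0852
gripper_force: 0.0
```

Run:
```python
from h import *; from bench import r
o=r.get_obs();print(o['clock'],o['tcp_pos'],o['joints'].round(2));go(o,.446,-.201,.17,85.6)
```

```text
0.7667 [ 0.40509685 -0.30365678  0.23116941] [ 0.78  0.22 -0.3   1.94  0.08  1.    0.27]
yaw 79.79 tilt -1.0 shift [0.1083 0.0221 0.0611] spin -0.1014
```

Call:
play_rows(targets="-1 0.035 0.007 0.015 -0.1; -1 0.07 0.014 0.03 -0.101; -1 0.095 0.019 0.045 -0.101; -1 0.105 0.021 0.055 -0.101; -1 0.108 0.022 0.061 -0.101; -1 0.108 0.022 0.061 -0.101")

```text
clock: 1.27
tcp_pos: [0.4457, -0.2027, 0.169]
orientation: [-2.308, -2.128, 0.002]
contact_force: [-0.2, -0.3, -0.4]
grip_width: 0.0855
gripper_force: 0.0
```

```bash
cat > w.py <<'E'
import sys; from h import *; from bench import r
# w.py name  cx cy h z0 : overlay cup model in wrist picture, refine
n=sys.argv[1]; x,y,h,z0=map(float,sys.argv[2:6])
o=r.get_obs(); C=cam(r.camera_info("wrist")); I=cv2.cvtColor(r.grab_frame("wrist"),cv2.COLOR_RGB2BGR)
print(o['clock'],o['tcp_pos'].round(4),o['grip_width'],o['gripper_force'])
print(refine([I],[C],(x,y),h,z0)[0]); go(o,x,y,z0+h,85.6)
for z,col in((z0,(0,255,255)),(z0+h,(0,255,0))): cv2.polylines(I,[np.int32(proj(C,circ(x,y,z)))],True,col,1)
cv2.imwrite(f"pics/{n}.png",I)
E
python3 w.py w1 .446 -.201 .06 0
```

```text
1.2667 [ 0.4457 -0.2027  0.169 ] 0.08545381346224441 0.0
[148.0972   0.447   -0.203 ]
yaw 85.34 tilt -1.0 shift [0.0016 0.0004 0.109 ] spin -0.0045
```

View pics/w1.png

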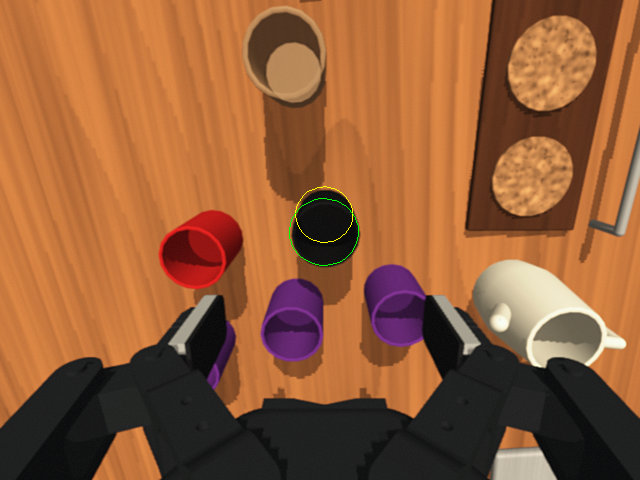

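Wrist view: the black cup is at (325,225), matching the model within 2 mm. The red cup is at (200,250), purples are at (292,320) and (395,305), and the finger paths are clear. I descend and grip.

Call:
play_rows(targets="-1 0 0.001 0.03 0; -1 0 0.001 0.065 0; -1 0 0.001 0.1 0; -1 0 0.001 0.13 0; -1 0 0.001 0.146 0; -1 0 0.001 0.151 0; 1 0 0.001 0.151 0; 1 0 0.001 0.151 0", squeeze=40)

```text
clock: 1.98
tcp_pos: [0.448, -0.2048, 0.0203]
orientation: [2.312, 2.125, 0.0]
contact_force: [0.4, -0.3, 0.4]
grip_width: 0.064
gripper_force: 0.0
```

Call:
play_rows(targets="1 0 0 0 0; 1 0 0 0 0; 1 0 0 0 0; 1 0 0 0 0; 1 0 0 0 0")

```text
clock: 2.4
tcp_pos: [0.4486, -0.2045, 0.0209]
orientation: [2.31, 2.125, 0.001]
contact_force: [-0.8, -1.0, 8.0]
grip_width: 0.0523
gripper_force: 42.5
```

Run:
```python
from h import *; from bench import r
o=r.get_obs();print(o['clock'],o['tcp_pos'],o['contact_force']);go(o,.640,-.0895,.14,85.6)
```

```text
2.4 [ 0.44861073 -0.20450107  0.02091399] [-0.77887733 -0.96624276  7.97825276]
yaw 85.22 tilt -0.99999 shift [ 0.1304  0.1815 -0.1187] spin -0.0067
```

Call:
play_rows(targets="1 0 0 -0.02 0; 1 0 0 -0.055 0; 1 0 0 -0.09 0; 1 0.02 0.028 -0.11 0; 1 0.042 0.058 -0.118 0; 1 0.064 0.089 -0.118 0; 1 0.086 0.12 -0.118 0; 1 0.105 0.147 -0.118 0")

```text
clock: 3.07
tcp_pos: [0.6047, -0.1096, 0.1387]
orientation: [2.31, 2.127, 0.003]
contact_force: [1.3, -0.8, -0.1]
grip_width: 0.0522
gripper_force: 42.1
```

Call:
play_rows(targets="1 0.012 0.016 0 -0.006; 1 0.019 0.026 0 -0.006; 1 0.023 0.032 0 -0.006; 1 0.023 0.032 0 -0.006; 1 0.023 0.032 0 -0.006")

```text
clock: 3.48
tcp_pos: [0.6353, -0.0921, 0.1372]
orientation: [-2.306, -2.133, 0.002]
contact_force: [0.1, -0.2, -0.9]
grip_width: 0.052
gripper_force: 42.1
```

```bash
python3 w.py w2 .64 -.089 .06 .119
```

```text
3.4833 [ 0.6353 -0.0921  0.1372] 0.05198149483711809 42.141689176205546
[73.1584  0.635  -0.089 ]
yaw 85.52 tilt -1.0 shift [ 0.0034  0.0044 -0.0418] spin -0.0013
```

View pics/w2.png

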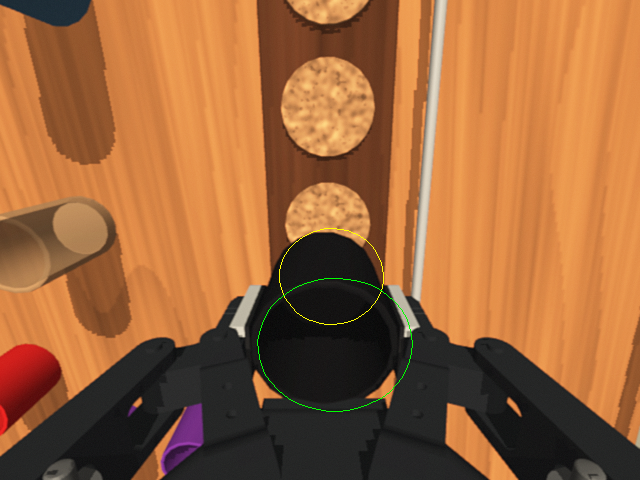

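Wrist view: the black cup is held upright, mouth at (330,345). Mat_2 is under it at (328,210) and mat_3 is at (328,106). I get the mat row from all cameras.

```bash
cat > m.py <<'E'
import h; from h import *; from bench import r
c0=h.circ; h.circ=lambda x,y,z:c0(x,y,z,.035)
T=cam(r.camera_info("top"));S=cam(r.camera_info("side"));W=cam(r.camera_info("wrist"))
it,is_,iw=[cv2.imread(f"pics/{n}.png") for n in("top0","side0","w2")]
m=np.array([[.6334,-.1795],[.6389,-.0886],[.6466,.0005],[.6542,.0901]])
for v in m: print(*[q[1:] for q in refine([it,is_],[T,S],v,0,.012,.008)])
iw2=r.grab_frame("wrist")[:,:,::-1].copy()
print(refine([iw2],[W],m[2],0,.012,.008)[0], back(W,(328,106.5),.012))
E
python3 m.py
```

```text
[ 0.6324 -0.1785] [ 0.6274 -0.1755] [ 0.6314 -0.1765]
[ 0.6399 -0.0886] [ 0.6349 -0.0856] [ 0.6379 -0.0866]
[0.6466 0.0015] [0.6416 0.0045] [0.6446 0.0025]
[0.6542 0.0911] [0.6492 0.0931] [0.6512 0.0921]
[1.48585e+02 6.45600e-01 1.50000e-03] [0.64582197 0.0019202  0.012     ]
```

Call:
play_rows(targets="1 0.002 0.0025 0.025 0; 1 0.002 0.0025 0.05 0; 1 0.002 0.0025 0.072 0; 1 0.002 0.0025 0.086 0; 1 0.002 0.0025 0.094 0; 1 0.002 0.0025 0.098 0; 1 0.002 0.0025 0.1 0; 1 0.002 0.0025 0.1 0")

```text
clock: 4.25
tcp_pos: [0.6394, -0.0893, 0.0379]
orientation: [2.305, 2.133, 0.001]
contact_force: [0.7, 0.2, -0.3]
grip_width: 0.0525
gripper_force: 42.1
```

Call:
play_rows(targets="1 0 0 0.001 0; 1 0 0 0.002 0; 1 0 0 0.003 0; 1 0 0 0.003 0")

```text
clock: 4.58
tcp_pos: [0.6391, -0.0892, 0.0346]
orientation: [2.305, 2.134, 0.0]
contact_force: [0.4, -0.9, -0.8]
grip_width: 0.0518
gripper_force: 42.1
```

Call:
play_rows(targets="1 -0.001 -0.001 0 0; 1 -0.001 -0.001 0.001 0; 1 -0.001 -0.001 0.002 0; 1 -0.001 -0.001 0.0025 0; 1 -0.001 -0.001 0.0025 0")

```text
clock: 5.0
tcp_pos: [0.638, -0.0902, 0.033]
orientation: [2.305, 2.134, -0.001]
contact_force: [-4.5, 0.7, 9.0]
grip_width: 0.0518
gripper_force: 43.1
```

Call:
play_rows(targets="-1 0 0 0 0; -1 0 0 0 0; -1 0 0 0 0; -1 0 0 0 0; -1 0 0 -0.02 0; -1 0 0 -0.055 0; -1 0 0 -0.095 0; -1 0 0 -0.135 0")

```text
clock: 5.67
tcp_pos: [0.6372, -0.0899, 0.1675]
orientation: [-2.304, -2.133, 0.002]
contact_force: [0.5, 0.7, 0.9]
grip_width: 0.0853
gripper_force: 0.0
```

```bash
python3 - <<'E'
from h import *; from bench import r
o=r.get_obs();print(o['clock'],o['tcp_pos'],o['contact_force']);go(o,.430,-.0765,.185,85.6)
E
python3 w.py w3 .638 -.088 .06 .012
```

```text
5.6667 [ 0.63715586 -0.08988093  0.16750203] [0.52120667 0.73335381 0.9438113 ]
yaw 85.6 tilt -1.0 shift [-0.0025 -0.2076 -0.0171] spin 0.0
5.6667 [ 0.6372 -0.0899  0.1675] 0.08529642975038948 0.0
[ 1.108474e+02  6.380000e-01 -9.000000e-02]
yaw 85.6 tilt -1.0 shift [0.0019 0.0009 0.0955] spin 0.0
```

Call:
play_rows(targets="-1 0 -0.03 -0.012 0; -1 0 -0.065 -0.015 0; -1 -0.001 -0.1 -0.015 0; -1 -0.001 -0.135 -0.015 0; -1 -0.002 -0.17 -0.015 0; -1 -0.002 -0.195 -0.015 0; -1 -0.002 -0.205 -0.015 0; -1 -0.002 -0.207 -0.015 0")

```text
clock: 6.38
tcp_pos: [0.4297, -0.0763, 0.1818]
orientation: [2.305, 2.134, -0.002]
contact_force: [1.2, 0.6, 0.5]
grip_width: 0.0855
gripper_force: 0.0
```

Call:
play_rows(targets="-1 0 0 0 0; -1 0 0 0 0")

```text
clock: 6.55
tcp_pos: [0.4332, -0.0761, 0.1822]
orientation: [2.304, 2.134, 0.003]
contact_force: [0.0, -0.2, -0.7]
grip_width: 0.0856
gripper_force: 0.0
```

```bash
python3 w.py w4 .429 -.0757 .074 0
python3 - <<'E'
from h import *; from bench import r
print(r.get_obs()['joints'].round(2))
a=cv2.imread('pics/w3.png');b=cv2.imread('pics/w4.png')
cv2.imwrite('pics/w34.png',cv2.resize(np.hstack([a,b]),(800,300),interpolation=cv2.INTER_AREA))
E
```

```text
6.55 [ 0.4332 -0.0761  0.1822] 0.08561343400730033 0.0
[61.8467  0.43   -0.0757]
yaw 85.59 tilt -1.0 shift [-0.     -0.0044  0.1082] spin -0.0002
[ 0.44  0.18 -0.45  2.12  0.1   0.86 -0.15]
```

View pics/w34.png

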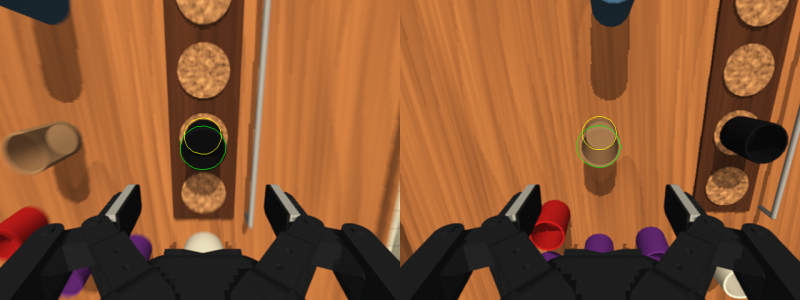

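The black cup sits on mat_2 (203,140 in the left half). The glass fits the model at (599,145 in the right half), clear of its neighbours. I descend onto the glass.

Call:
play_rows(targets="-1 0 -0.002 0.03 0; -1 0 -0.002 0.065 0; -1 0 -0.002 0.1 0; -1 0 -0.002 0.13 0; -1 0 -0.002 0.146 0; -1 0 -0.002 0.15 0; 1 0 -0.002 0.15 0; 1 0 -0.002 0.15 0", squeeze=45)

```text
clock: 7.27
tcp_pos: [0.4306, -0.0757, 0.0322]
orientation: [2.305, 2.134, 0.001]
contact_force: [-0.2, -0.7, 0.7]
grip_width: 0.0636
gripper_force: 0.0
```

Call:
play_rows(targets="1 0 0 0 0; 1 0 0 0 0; 1 0 0 0 0; 1 0 0 0 0; 1 0 0 0 0")

```text
clock: 7.68
tcp_pos: [0.4308, -0.076, 0.033]
orientation: [2.304, 2.132, 0.003]
contact_force: [0.4, 0.2, 8.5]
grip_width: 0.0538
gripper_force: 48.2
```

Run:
```python
from h import *; from bench import r
o=r.get_obs();print(o['clock'],o['tcp_pos'],o['contact_force']);go(o,.6453,.0018,.17,85.6)
```

```text
7.6833 [ 0.43083732 -0.07604388  0.03304749] [0.35680421 0.19929542 8.47800476]
yaw 85.58 tilt -1.0 shift [ 0.0941  0.2082 -0.1363] spin -0.0004
```

Call:
play_rows(targets="1 0 0 -0.02 0; 1 0 0 -0.055 0; 1 0 0 -0.09 0; 1 0.013 0.028 -0.11 0; 1 0.028 0.062 -0.118 0; 1 0.043 0.096 -0.118 0; 1 0.058 0.13 -0.118 0; 1 0.073 0.163 -0.118 0")

```text
clock: 8.35
tcp_pos: [0.5989, -0.0156, 0.1504]
orientation: [2.305, 2.133, 0.0]
contact_force: [0.7, -0.2, -0.9]
grip_width: 0.0536
gripper_force: 48.5
```

Call:
play_rows(targets="1 0.012 0.026 0 0; 1 0.018 0.039 0 0; 1 0.021 0.045 0 0; 1 0.021 0.045 0 0; 1 0.021 0.045 0 0; 1 0.021 0.045 0 0")

```text
clock: 8.85
tcp_pos: [0.6426, 0.0007, 0.1497]
orientation: [-2.306, -2.133, 0.003]
contact_force: [-0.6, 0.1, -2.2]
grip_width: 0.0539
gripper_force: 48.5
```

```bash
python3 w.py w5 .645 .0018 .074 .118
python3 - <<'E'
from h import *; from bench import r
o=r.get_obs();go(o,.6453,.0018,.045,85.6)
E
```

```text
8.85 [0.6426 0.0007 0.1497] 0.053908730453509295 48.46747152507305
[7.63984e+01 6.44000e-01 8.80000e-03]
yaw 85.54 tilt -1.0 shift [ 0.0012  0.0023 -0.0423] spin -0.001
yaw 85.53 tilt -1.0 shift [0.0014 0.0026 0.1048] spin -0.0011
```

Call:
play_rows(targets="1 0.0013 0.0025 0.025 0; 1 0.0013 0.0025 0.05 0; 1 0.0013 0.0025 0.074 0; 1 0.0013 0.0025 0.088 0; 1 0.0013 0.0025 0.096 0; 1 0.0013 0.0025 0.1 0; 1 0.0013 0.0025 0.102 0; 1 0.0013 0.0025 0.102 0")

```text
clock: 9.57
tcp_pos: [0.6471, 0.0029, 0.0486]
orientation: [2.305, 2.134, 0.001]
contact_force: [0.8, -0.2, -2.0]
grip_width: 0.0532
gripper_force: 48.5
```

Call:
play_rows(targets="1 0 0 0.001 0; 1 0 0 0.002 0; 1 0 0 0.003 0; 1 0 0 0.003 0")

```text
clock: 9.9
tcp_pos: [0.647, 0.0029, 0.0453]
orientation: [2.305, 2.134, 0.001]
contact_force: [-0.0, 0.3, -1.1]
grip_width: 0.0535
gripper_force: 48.6
```

Call:
play_rows(targets="1 -0.001 -0.0015 0 0; 1 -0.001 -0.0015 0.001 0; 1 -0.001 -0.0015 0.0015 0; 1 -0.001 -0.0015 0.002 0; 1 -0.001 -0.0015 0.002 0")

```text
clock: 10.32
tcp_pos: [0.6454, 0.0022, 0.0451]
orientation: [2.305, 2.133, 0.001]
contact_force: [-6.0, 1.0, 15.7]
grip_width: 0.0536
gripper_force: 49.8
```

Call:
play_rows(targets="-1 0 0 -0.001 0; -1 0 0 -0.001 0; -1 0 0 -0.001 0; -1 0 0 -0.001 0; -1 0 0 -0.02 0; -1 0 0 -0.055 0; -1 0 0 -0.095 0; -1 0 0 -0.135 0")

```text
clock: 10.98
tcp_pos: [0.6442, 0.002, 0.1784]
orientation: [-2.304, -2.133, 0.002]
contact_force: [0.7, -0.7, 0.3]
grip_width: 0.0853
gripper_force: 0.0
```

```bash
python3 w.py w6 .6453 .0018 .074 .012
python3 - <<'E'
from h import *; from bench import r
o=r.get_obs();go(o,.458,.0995,.19,85.6)
E
```

```text
10.9833 [0.6442 0.002  0.1784] 0.08530647956829182 0.0
[ 9.86331e+01  6.45300e-01 -2.00000e-04]
yaw 85.6 tilt -1.0 shift [-0.0001  0.0013  0.0924] spin -0.0
yaw 85.58 tilt -0.99993 shift [ 0.0817 -0.198  -0.0041] spin -0.0004
```

View pics/w6.png

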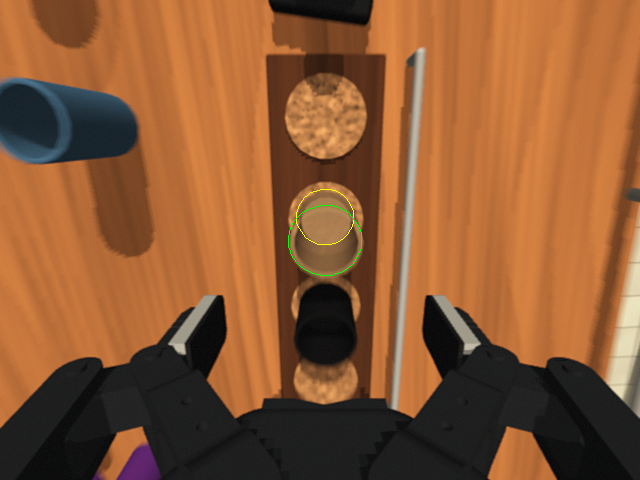

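The glass stands centred on mat_3 (325,230) and the black cup on mat_2. The blue cup is next, at the upper left (70,120).

Call:
play_rows(targets="-1 0.013 -0.03 -0.005 0; -1 0.026 -0.062 -0.005 0; -1 0.039 -0.095 -0.005 0; -1 0.052 -0.127 -0.005 0; -1 0.065 -0.158 -0.005 0; -1 0.075 -0.182 -0.005 0; -1 0.08 -0.195 -0.005 0; -1 0.082 -0.198 -0.005 0")

```text
clock: 11.7
tcp_pos: [0.4521, 0.0998, 0.1827]
orientation: [2.303, 2.137, -0.001]
contact_force: [0.2, -0.9, 1.3]
grip_width: 0.0856
gripper_force: 0.0
```

Call:
play_rows(targets="-1 0 0 0 0; -1 0 0 0 0; -1 0 0 0 0")

```text
clock: 11.95
tcp_pos: [0.4555, 0.0983, 0.1828]
orientation: [2.307, 2.132, 0.001]
contact_force: [-0.6, 0.4, -0.4]
grip_width: 0.0853
gripper_force: 0.0
```

```bash
python3 w.py w7 .458 .0995 .088 0
```

```text
11.95 [0.4555 0.0983 0.1828] 0.08531811149842583 0.0
[1.325985e+02 4.590000e-01 9.950000e-02]
yaw 85.48 tilt -1.0 shift [0.0014 0.0024 0.0948] spin -0.0022
```

Call:
play_rows(targets="-1 0.001 0.003 0.03 0; -1 0.001 0.003 0.065 0; -1 0.001 0.003 0.1 0; -1 0.001 0.003 0.125 0; -1 0.001 0.003 0.138 0; -1 0.001 0.003 0.141 0; 1 0.001 0.003 0.141 0; 1 0.001 0.003 0.141 0", squeeze=45)

```text
clock: 12.67
tcp_pos: [0.4579, 0.0998, 0.0423]
orientation: [2.306, 2.133, 0.001]
contact_force: [0.5, -0.3, 0.1]
grip_width: 0.0639
gripper_force: 0.0
```

Call:
play_rows(targets="1 0 0 0 0; 1 0 0 0 0; 1 0 0 0 0; 1 0 0 0 0; 1 0 0 0 0")

```text
clock: 13.08
tcp_pos: [0.4582, 0.0999, 0.0431]
orientation: [2.305, 2.133, 0.004]
contact_force: [-0.1, -0.6, 6.5]
grip_width: 0.0538
gripper_force: 48.1
```

Run:
```python
from h import *; from bench import r
o=r.get_obs();print(o['clock'],o['tcp_pos'],o['contact_force']);go(o,.6526,.0915,.16,85.6)
```

```text
13.0833 [0.45824206 0.09992833 0.0431015 ] [-0.06779136 -0.60299386  6.52040202]
yaw 85.56 tilt -1.0 shift [ 0.0067  0.1947 -0.1164] spin -0.0006
```

Call:
play_rows(targets="1 0 0 -0.02 0; 1 0 0 -0.055 0; 1 0 0 -0.09 0; 1 0.001 0.03 -0.11 0; 1 0.003 0.065 -0.116 0; 1 0.004 0.1 -0.116 0; 1 0.005 0.135 -0.116 0; 1 0.006 0.165 -0.116 0")

```text
clock: 13.75
tcp_pos: [0.6242, 0.0922, 0.1585]
orientation: [2.305, 2.132, 0.002]
contact_force: [0.5, -0.4, -1.1]
grip_width: 0.0541
gripper_force: 48.4
```

Call:
play_rows(targets="1 0.001 0.02 0 0; 1 0.001 0.028 0 0; 1 0.001 0.03 0 0; 1 0.001 0.03 0 0; 1 0.001 0.03 0 0; 1 0.001 0.03 0 0")

```text
clock: 14.25
tcp_pos: [0.6506, 0.092, 0.1579]
orientation: [-2.304, -2.135, 0.001]
contact_force: [-0.5, -0.1, -1.7]
grip_width: 0.0539
gripper_force: 48.4
```

```bash
python3 w.py w8 .6526 .0915 .088 .115
python3 - <<'E'
from h import *; from bench import r
o=r.get_obs();go(o,.6526,.092,.055,85.6)
E
```

```text
14.25 [0.6506 0.092  0.1579] 0.053943129105560685 48.39185323566198
[85.7029  0.6506  0.0905]
yaw 85.64 tilt -1.0 shift [-0.0004  0.002  -0.0451] spin 0.0007
yaw 85.63 tilt -1.0 shift [0.0002 0.0018 0.103 ] spin 0.0005
```

Call:
play_rows(targets="1 0.0005 0.0015 0.025 0; 1 0.0005 0.0015 0.05 0; 1 0.0005 0.0015 0.074 0; 1 0.0005 0.0015 0.088 0; 1 0.0005 0.0015 0.096 0; 1 0.0005 0.0015 0.1 0; 1 0.0005 0.0015 0.1 0; 1 0.0005 0.0015 0.1 0")

```text
clock: 14.97
tcp_pos: [0.6542, 0.0924, 0.0589]
orientation: [2.305, 2.134, 0.002]
contact_force: [-0.1, -0.1, -1.2]
grip_width: 0.0541
gripper_force: 48.4
```

Call:
play_rows(targets="1 0 0 0.001 0; 1 0 0 0.002 0; 1 0 0 0.003 0; 1 0 0 0.003 0")

```text
clock: 15.3
tcp_pos: [0.6539, 0.0921, 0.0553]
orientation: [2.305, 2.134, 0.001]
contact_force: [-0.6, 0.3, -0.4]
grip_width: 0.0539
gripper_force: 48.5
```

Call:
play_rows(targets="1 0 -0.001 0 0; 1 0 -0.001 0.0005 0; 1 0 -0.001 0.001 0; 1 0 -0.001 0.0015 0; 1 0 -0.001 0.0015 0")

```text
clock: 15.72
tcp_pos: [0.653, 0.0923, 0.0552]
orientation: [2.305, 2.133, 0.001]
contact_force: [-3.6, -1.5, 10.1]
grip_width: 0.0537
gripper_force: 49.4
```

Call:
play_rows(targets="-1 0 0 -0.001 0; -1 0 0 -0.001 0; -1 0 0 -0.001 0; -1 0 0 -0.001 0; -1 0 0 -0.02 0; -1 0 0 -0.055 0; -1 0 0 -0.09 0; -1 0 0 -0.125 0")

```text
clock: 16.38
tcp_pos: [0.6519, 0.0922, 0.1791]
orientation: [-2.304, -2.134, 0.002]
contact_force: [1.0, -0.0, -0.9]
grip_width: 0.0857
gripper_force: 0.0
```

```bash
python3 w.py w9 .6526 .0915 .088 .012
python3 - <<'E'
from h import *; from bench import r
o=r.get_obs();go(o,.45,.240,.17,85.6)
E
```

```text
16.3833 [0.6519 0.0922 0.1791] 0.08567682751349974 0.0
[1.170041e+02 6.536000e-01 9.050000e-02]
yaw 85.6 tilt -1.0 shift [-0.0007  0.0008  0.0791] spin 0.0001
yaw 85.58 tilt -0.99995 shift [ 0.1301 -0.2169  0.0158] spin -0.0003
```

Call:
play_rows(targets="-1 0.018 -0.03 0 0; -1 0.037 -0.061 0 0; -1 0.056 -0.093 0 0; -1 0.075 -0.125 0 0; -1 0.094 -0.156 0 0; -1 0.112 -0.187 0.005 0; -1 0.125 -0.208 0.01 0; -1 0.13 -0.217 0.01 0")

```text
clock: 17.1
tcp_pos: [0.4423, 0.2408, 0.1676]
orientation: [-2.299, -2.139, 0.002]
contact_force: [-0.6, -0.1, -0.3]
grip_width: 0.0854
gripper_force: 0.0
```

Call:
play_rows(targets="-1 0 0 0 0; -1 0 0 0 0; -1 0 0 0 0")

```text
clock: 17.35
tcp_pos: [0.4479, 0.2374, 0.1684]
orientation: [2.307, 2.131, 0.001]
contact_force: [-0.3, 0.4, 0.1]
grip_width: 0.0853
gripper_force: 0.0
```

```bash
python3 w.py w10 .45 .24 .046 0
```

```text
17.35 [0.4479 0.2374 0.1684] 0.08529437732953365 0.0
[113.5339   0.451    0.241 ]
yaw 85.45 tilt -1.0 shift [0.0028 0.0018 0.1224] spin -0.0027
```

View pics/w10.png

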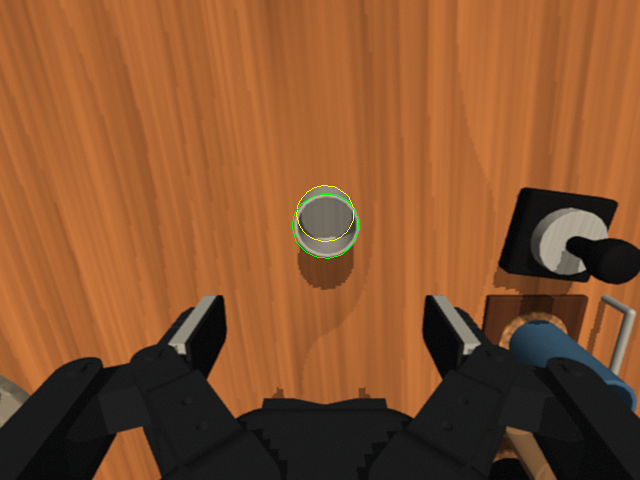

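The steel cup is at (326,225), on the model within 1 mm, and nothing is near it. I descend.

Call:
play_rows(targets="-1 0.003 0.0025 0.03 0; -1 0.003 0.0025 0.065 0; -1 0.003 0.0025 0.1 0; -1 0.003 0.0025 0.13 0; -1 0.003 0.0025 0.149 0; -1 0.003 0.0025 0.154 0; 1 0.003 0.0025 0.154 0; 1 0.003 0.0025 0.154 0", squeeze=45)

```text
clock: 18.07
tcp_pos: [0.45, 0.2413, 0.0149]
orientation: [2.306, 2.133, 0.001]
contact_force: [-0.4, -0.6, -0.5]
grip_width: 0.064
gripper_force: 0.0
```

Call:
play_rows(targets="1 0 0 0 0; 1 0 0 0 0; 1 0 0 0 0; 1 0 0 0 0; 1 0 0 0 0")

```text
clock: 18.48
tcp_pos: [0.4503, 0.2418, 0.016]
orientation: [2.305, 2.133, 0.005]
contact_force: [-0.1, -0.8, 7.7]
grip_width: 0.0537
gripper_force: 47.9
```

Run:
```python
from h import *; from bench import r
o=r.get_obs();print(o['clock'],o['tcp_pos'],o['contact_force']);go(o,.6307,-.1776,.19,85.6)
```

```text
18.4833 [0.45033895 0.24179152 0.01597863] [-0.10881119 -0.83323147  7.71928628]
yaw 85.56 tilt -0.99999 shift [-0.4039  0.2128 -0.1739] spin -0.0008
```

Call:
play_rows(targets="1 0 0 -0.02 0; 1 0 0 -0.055 0; 1 0 0 -0.09 0; 1 -0.02 0.008 -0.12 0; 1 -0.05 0.022 -0.14 0; 1 -0.083 0.04 -0.145 0; 1 -0.117 0.058 -0.145 0; 1 -0.15 0.076 -0.145 0")

```text
clock: 19.15
tcp_pos: [0.5141, 0.0841, 0.1611]
orientation: [2.303, 2.133, 0.004]
contact_force: [0.5, 0.9, -1.4]
grip_width: 0.0537
gripper_force: 47.9
```

Call:
play_rows(targets="1 -0.034 0.018 0 0; 1 -0.068 0.036 0 0; 1 -0.102 0.054 0 0; 1 -0.136 0.072 0 0; 1 -0.17 0.09 0 0; 1 -0.204 0.108 0 0; 1 -0.23 0.124 0 0; 1 -0.247 0.134 0 0")

```text
clock: 19.82
tcp_pos: [0.6284, -0.1756, 0.1599]
orientation: [2.308, 2.128, -0.001]
contact_force: [-0.7, -0.4, -1.3]
grip_width: 0.0534
gripper_force: 47.9
```

Call:
play_rows(targets="1 -0.005 0.003 0 0; 1 -0.006 0.003 0 0; 1 -0.006 0.003 0 0; 1 -0.006 0.003 0 0; 1 -0.006 0.003 0 0")

```text
clock: 20.23
tcp_pos: [0.6299, -0.1747, 0.1596]
orientation: [-2.302, -2.137, -0.001]
contact_force: [-0.8, -0.7, -1.3]
grip_width: 0.0533
gripper_force: 47.9
```

```bash
python3 w.py w11 .6307 -.1776 .046 .145
python3 - <<'E'
from h import *; from bench import r
o=r.get_obs();go(o,.6307,-.1768,.028,85.6)
E
```

```text
20.2333 [ 0.6299 -0.1747  0.1596] 0.05330255235267257 47.886860221624374
[104.363    0.6297  -0.1766]
yaw 85.75 tilt -1.0 shift [-0.0028  0.001  -0.0314] spin 0.0026
yaw 85.73 tilt -1.0 shift [-0.0018  0.0008  0.1316] spin 0.0023
```

View pics/w11.png

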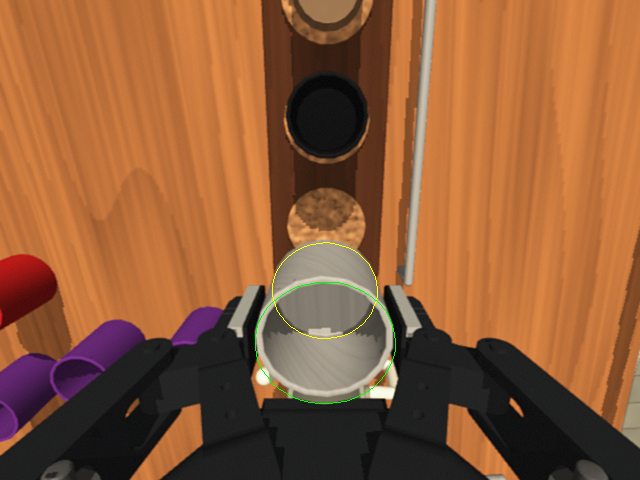

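The steel cup is held level at (325,340), just short of mat_1 (326,215). The pourer's spout (263,377) and handle are beyond the gripper. I lower it.

Call:
play_rows(targets="1 -0.002 0.001 0.025 0.002; 1 -0.002 0.001 0.055 0.002; 1 -0.002 0.001 0.085 0.002; 1 -0.002 0.001 0.108 0.002; 1 -0.002 0.001 0.12 0.002; 1 -0.002 0.001 0.126 0.002; 1 -0.002 0.001 0.128 0.002; 1 -0.002 0.001 0.128 0.002")

```text
clock: 20.95
tcp_pos: [0.6318, -0.1787, 0.0321]
orientation: [2.306, 2.132, 0.001]
contact_force: [0.9, -0.3, -1.2]
grip_width: 0.0536
gripper_force: 47.9
```

Call:
play_rows(targets="1 0 0 0.001 0; 1 0 0 0.002 0; 1 0 0 0.0025 0; 1 0 0 0.0025 0")

```text
clock: 21.28
tcp_pos: [0.6314, -0.1791, 0.0294]
orientation: [2.307, 2.131, 0.001]
contact_force: [0.6, -0.4, -1.3]
grip_width: 0.0533
gripper_force: 47.9
```

Call:
play_rows(targets="1 0.0025 -0.0005 0 0; 1 0.0025 -0.0005 0.0005 0; 1 0.0025 -0.0005 0.001 0; 1 0.0025 -0.0005 0.0015 0; 1 0.0025 -0.0005 0.002 0; 1 0.0025 -0.0005 0.002 0")

```text
clock: 21.78
tcp_pos: [0.6309, -0.176, 0.0281]
orientation: [2.307, 2.132, -0.0]
contact_force: [-4.4, 1.4, 9.0]
grip_width: 0.0534
gripper_force: 48.8
```

Call:
play_rows(targets="-1 0 0 -0.001 0; -1 0 0 -0.001 0; -1 0 0 -0.001 0; -1 0 0 -0.001 0; -1 0 0 -0.02 0; -1 0 0 -0.055 0; -1 0 0 -0.095 0; -1 0 0 -0.135 0")

```text
clock: 22.45
tcp_pos: [0.63, -0.1763, 0.1624]
orientation: [-2.306, -2.131, 0.002]
contact_force: [0.1, 0.4, 0.6]
grip_width: 0.0856
gripper_force: 0.0
```

Call:
play_rows(targets="-1 0 -0.03 -0.02 0; -1 0 -0.065 -0.04 0; -1 0 -0.1 -0.05 0; -1 0 -0.135 -0.05 0; -1 0 -0.16 -0.05 0; -1 0 -0.17 -0.05 0; -1 0 -0.17 -0.05 0; -1 0 -0.17 -0.05 0")

```text
clock: 23.12
tcp_pos: [0.4621, -0.1632, 0.2122]
orientation: [2.307, 2.131, 0.001]
contact_force: [-0.3, -0.1, -1.0]
grip_width: 0.0856
gripper_force: 0.0
```

Run:
```python
from h import *; from bench import r
T=cam(r.camera_info("top"));S=cam(r.camera_info("side"))
it,is_=[r.grab_frame(n)[:,:,::-1].copy() for n in("top","side")]
m=dict(steel=(.6307,-.1776),black=(.638,-.0879),glass=(.6453,.0018),blue=(.6526,.0915))
for k in H: print(k,m[k],*[q[1:] for q in refine([it,is_],[T,S],m[k],H[k],.012,.01)])
print(r.get_obs()['clock'])
a=cv2.resize(it[100:300,180:500],None,fx=2.5,fy=2.5)[:300];b=cv2.resize(is_[90:310,140:500],(800,489))[:300]
cv2.imwrite("pics/fin.png",np.vstack([a,b]))
```

```text
steel (0.6307, -0.1776) [ 0.6337 -0.1766] [ 0.6287 -0.1746] [ 0.6327 -0.1756]
black (0.638, -0.0879) [ 0.639  -0.0879] [ 0.635  -0.0869] [ 0.638  -0.0879]
glass (0.6453, 0.0018) [ 0.6433 -0.0042] [0.6413 0.0108] [0.6423 0.0068]
blue (0.6526, 0.0915) [0.6556 0.0935] [0.6506 0.0925] [0.6526 0.0925]
23.2167
```

View pics/fin.png

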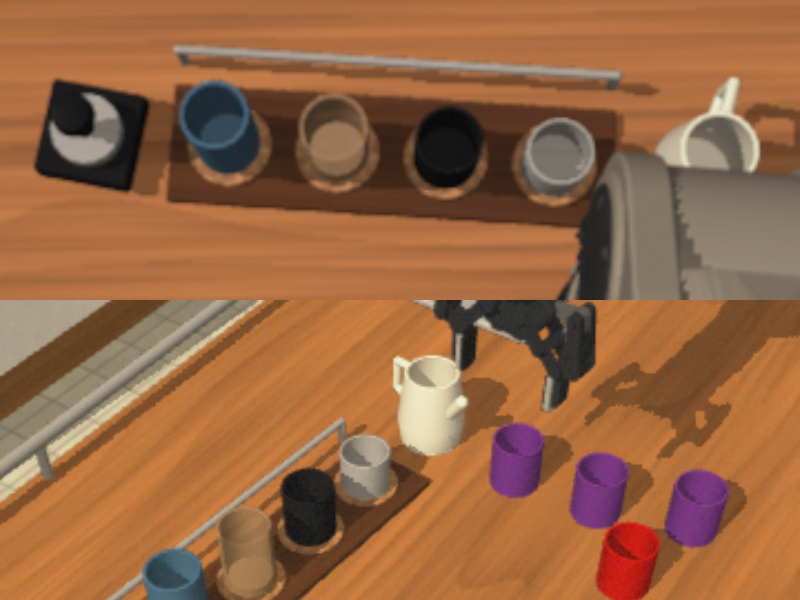

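The cups are upright and centred on their mats to about 2 mm: blue by the tamping stand, then glass, black and steel by the pourer. The pourer and stand have not moved, and the gripper is clear. The two-camera fit for glass is unreliable, but both views show it centred.

```bash
python3 -c "
from bench import r
print(r.hand_in())"
```

```text
the job is handed in; nothing more can be done
None
```

I handed in the job after about 23 s: the cups stand upright, one to a mat, rising from steel by the pourer through black and glass to blue by the tamping stand. In the final pictures each is centred to about 2 mm (the glass judged by eye), and the pourer and stand look unmoved.

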